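Bring a clean beaker under the first reagent dispenser

ROBOT

A 6-joint arm with a two-finger parallel gripper is mounted at the origin on the work surface. World frame = base frame: x ahead of the robot, y to its left, z up, the work surface at z = 0. Lengths are in mm, angles in rad, forces in N, time in s.
With the tool pointing down it reaches from about 325 to 900 mm from the base axis. Payload 6.1 kg.
Tool frame: the origin (TCP) lies on the front face of the gripper's body, between the roots of the fingers; the fingertips stand 70 mm ahead of it and the grasp point (between the pads) lies 51 mm ahead of it (bot.grip_point_offset is the distance from the TCP to the grasp point, in mm); y points along the fingers, x is the direction in which the jaws open and shut, and the axes are right-handed (so a half turn about y gives the same grasp; the last joint's range is limited). The gripper opens to 87 mm and grips with 3 to 60 N. Pads are 19 mm wide; open, the fingers measure 117 mm over their backs; the gripper's body (75 mm by 190 mm) begins 51 mm behind the grasp point.
Start: joints at [-1.406, 0.22, 1.526, -0, 1.395, -0.126], TCP at [179.192, -598.754, 292.238] pointing down, gripper open.
Joint ranges: [-2.98, 2.98], [-0.91, 2.08], [0.09, 2.57], [-1.24, 4.39], [0.2, 2.65], [-2.68, 2.68]. Speed limits (rad/s): [2.57, 2.57, 3.01, 3.14, 3.14, 3.14].

INTERFACE

Orientations are given as a unit quaternion [x, y, z, w].
In Python, from workcell import monitor, vision, job, bot gives the robot as it stands.
- The arm moves only by the tool servo_tool, never from a script. Its argument "commands" is a list of rows, each a list of 6 numbers: the shift along the world's x, y, z each as a share of 0.02 m, from -1 to 1, then the turn, a rotation vector about the world's x, y, z each as a share of 0.1 rad, from -1 to 1. In form: [[tx, ty, tz, ax, ay, az], ...]. A call has 1 to 20 rows; each row shifts and turns the commanded pose from where the row before left it; what a row does not reach is not made up. A row lasts 1/12 s, in which the tool goes at most 41.7 mm and 7.16 degrees, less where a joint would pass 70% of its speed; a pose out of reach is approached as far as the arm can. A call with a number of a shift or a turn outside -1 to 1 is refused whole. A call with a gripper value outside its range is refused whole. "hand" is the opening in per cent of the stroke, from 0 (shut) to 100 (fully open), set as the call begins (left out, the last holds). The fingers move at their own pace and stop on an object; "newtons" is the grip in N (left out, the last holds). Time passes only in rows, so rows that do not move let the fingers close. It gives the time, the measured TCP pose, the force and the opening at its end, in the units of the state.
- monitor.sense(): the state, without advancing time (a new reading comes with each control period).
- vision.capture(name): name is "scene" or "side" or "wrist"; returns a dict with "color" (420x560x3 uint8, blue, green, red), "fx", "fy", "cx", "cy" (pixels), "R" (3x3) and "t" (3): a world point X has camera coordinates R X + t; the wrist camera has in their place "tool_from_camera" (4x4, takes a point from camera to tool coordinates, whose origin is the TCP and whose axes are the tool frame's). Camera axes: x right, y down, z forward; pixel columns grow to the right and rows downward; lengths in mm; the calibration is good to about 2 mm. A picture is of the moment at which its call begins: read the wrist's pose just before it. There is no depth.
- job.sign_off(): hands the job in, once; it reports no verdict.
Trained networks look in the newest picture that a camera, given by its name, has taken for a name from the list of things; names that differ only in an ending like _2 or _b are one class to them, and where a whole thing is asked for, a point or a joint stands for the part that bears it (a point fixed in the world has none). Each returns a list of dicts, best first, with "p" (0 to 1); they miss things now and then, are a little off and sometimes report something else, mostly with a low value. They report only what shows in the picture. A call takes as long as a camera call. They do not tell look-alikes from the thing itself.
- vision.recognise(camera, name): "uv" ([column, row] in pixels, amid what is visible of it).
- vision.landmark_of(camera, name): "uv" ([column, row] in pixels: a listed point, or the origin of a listed thing).
The state is a dict: "t": time; "joint_positions": joint angles; "dq": joint speeds; "joint_torque": joint torques, N m; "tool_pos": TCP position; "orientation": TCP orientation; "wrist_force": force on the tool from outside, world axes, zero at the start; "torque": the same for the moment, N m; "gripper_width": finger opening in mm.
Only numpy, scipy, OpenCV 4.12 (cv2) and the standard library are available. Lean on these libraries where they do the work, as an engineer would, in place of code of your own. Each camera call takes 0.05 s, during which the arm holds its last target. There are 200 camera calls.

TASK

Take the small beaker out of the bin, set it down gently and upright inside the round rim of the sliding carrier, and push the carrier along its rail to the nearer of the two dispensers until it clicks into that station's detent, so that the beaker stands under the spout. Leave the other two vessels standing in the bin and do not disturb the other things on the bench.

Things in the scene. Friction and masses are not known exactly. Their poses are not given: they have to be found in the camera images.
- beaker: The small beaker: open-topped round white plastic beaker, outer diameter 52 mm (rim bead and pouring lip stand out 1.5 to 7 mm more, look only), 72 mm tall, wall 3 mm, about 50 g, empty, standing upright in the bin. Origin: centre of its underside; z up.
- big_beaker: A larger open white beaker, 72 mm diameter, 80 mm tall, wall 3 mm, standing in the bin; stays there. Origin: centre of its underside.
- jar: A squat lidded amber jar, 62 mm diameter, 66 mm tall, standing in the bin; stays there. Origin: centre of its underside.
- bin: Fixed blue plastic bin, open on top, 300 mm (its x) by 200 mm (its y) outside, 312 by 212 at the rim, 85 mm tall, wall and floor 4 mm. Three vessels stand in it in a row along its x axis, about 95 mm apart, near the middle of its y; which vessel is at which place varies. Origin: centre of its underside, on the bench.
- doser: Fixed dosing bench: base plate 8 mm thick from 56 mm before to 166 mm behind a rail along its y axis; behind the rail (its +x, away from the robot) stand two amber bottles with dispensers, 296 mm tall. Origin: on the bench under the rail axis at the first dispenser's spout; at the first station the carrier's seat is at x = 0, y = 0 here. Second dispenser: y = -130 mm.
- carrier (a joint): Carrier's travel in m: 0 at the loading end (seat at y = +150 mm of doser), growing to the doser's -y; 0.150 is the first (nearer) dispenser's detent, 0.280 the second's. Starts between 0 and 0.05. Sliding takes about 2 N; a sprung ball drops into the detent, draws the carrier in from about 2 mm either side, and takes 10 to 15 N to leave. Carrier weighs about 0.55 kg.
- carrier_seat (a point): Centre of the seat on the carrier: the flat top of its plate (90 mm in x, 96 mm in y, 36 mm above the bench), within a round grey rim of 68 mm inner diameter, 76 mm outer, 8 mm tall. The beaker stands in here.
- carrier_handle (a point): On the axis of the carrier's upright black handle, 18 mm diameter, 95 mm from the seat centre along the doser's -x (robot's side). The handle stands from 36 to 86 mm above the bench, this point at 64 mm. Its foot is an arm 24 mm wide, top at 36 mm. Fingers can close on it from above in any direction, or push its side.
- spout1 (a point): Tip of the first dispenser's spout (the one nearer the carrier's start), pointing down, 163 mm above the bench, over the rail axis. The spout tube runs level from here to the bottle at 194 mm height.
- spout2 (a point): Tip of the second dispenser's spout, the same height, 130 mm further along the rail.
- bottle_a: Bystander: small amber bottle, 46 mm diameter, 94 mm tall, loose on the bench. Origin: centre of its underside.
- bottle_b: Bystander: amber bottle, 60 mm diameter, 125 mm tall, loose on the bench. Origin: centre of its underside.
- cup: Bystander: lidded sample cup, 62 mm diameter, 72 mm tall, loose on the bench. Origin: centre of its underside.
- syringe: Bystander: plastic syringe lying on the bench, 150 mm long along its x, 20 mm thick. Origin: on the bench under its barrel.
Not all that is in view belongs to the job. What is shaped like the jar but green or turquoise is not meant.

How it is judged (in metres and radians):
At the end, for the whole second after the job is handed in: Carrier in the first dispenser's detent (travel 0.150 m, within 4 mm); small beaker still and upright (0.1 rad) on the seat inside the rim (height within 4 mm, centre within 12 mm) and within 15 mm of under the spout; big beaker and jar upright (0.2 rad), within 50 mm of their start (value of joint carrier between 0.146 and 0.154 m and horizontal distance between beaker and carrier_seat below 0.012 m and z of beaker in the frame of carrier_seat between -0.004 and 0.004 m and angle between beaker's own z axis and vertical below 0.1 rad and horizontal distance between beaker and spout1 below 0.015 m and linear speed of beaker below 0.02 m/s and distance of each of big_beaker, jar from where it was at the start of the episode below 0.05 m and angle between each of big_beaker, jar's own z axis and vertical below 0.2 rad); the robot touches nothing.
It fails at once if the beaker is dropped or flung: it moves faster than 0.6 m/s while the fingers do not touch it (linear speed of beaker above 0.6 m/s and contact force between the fingers and beaker below 0.01 N).
It fails at once if another vessel in the bin is lifted, knocked over or pushed more than 50 mm (distance of any of big_beaker, jar from where it was at the start of the episode above 0.05 m or angle between any of big_beaker, jar's own z axis and vertical above 0.6 rad).
It fails at once if a bystander on the bench (either bottle, the cup or the syringe) is moved more than 40 mm or a standing one is knocked over (distance of any of bottle_a, bottle_b, cup, syringe from where it was at the start of the episode above 0.04 m or angle between any of bottle_a, bottle_b, cup's own z axis and vertical above 0.6 rad).
It also fails if it takes over 48 s, if anything falls off the work surface, if the arm or the gripper's body presses on something with over 40 N, if the wrist force passes 120 N, or if a joint passes its speed limit or range.

## Working session

There is one attempt and no reset: what is moved stays moved. The work goes in short steps, Python scripts to look and compute and a tool call to move; the robot and the scene stay as the last step left them, time stands still between calls to the robot, and variables do not carry over. Pictures are saved under pics/ and viewed, about 8 in all and at most 12, crops included, and the job is handed in when it is done.

Besides the shell and the picture viewer there is one more tool, called as a command line: name --pt "numbers of a row" for each row, then --argument value for the rest. servo_tool: Moves the arm, as the interface text tells. Shift numbers are shares of 0.02 m and turn numbers shares of 0.1 rad, none past 1 either way. Its arguments: {"type":"object","properties":{"commands":{"type":"array","items":{"type":"array","items":{"type":"number","minimum":-1,"maximum":1}}},"hand":{"type":"number"},"newtons":{"type":"number"}},"required":["commands"]}

```bash
mkdir -p pics
cat > h.py <<'E'
import numpy as np, cv2
from workcell import monitor, vision, job, bot
from scipy.spatial.transform import Rotation as Ro
def cam(c):
    s=monitor.sense(); i=vision.capture(c)
    if c=="wrist":
        T=np.eye(4);T[:3,:3]=Ro.from_quat(s["orientation"]).as_matrix();T[:3,3]=s["tool_pos"]
        W=T@np.array(i["tool_from_camera"]); i["R"]=W[:3,:3].T; i["t"]=-i["R"]@W[:3,3]
    i["R"]=np.array(i["R"]);i["t"]=np.array(i["t"]).ravel()
    return i
def ray(i,uv):
    d=i["R"].T@np.array([(uv[0]-i["cx"])/i["fx"],(uv[1]-i["cy"])/i["fy"],1]); return -i["R"].T@i["t"],d
def at(i,uv,z):
    o,d=ray(i,uv); return o+d*(z-o[2])/d[2]
def px(i,X):
    p=i["R"]@np.array(X,float)+i["t"]; return [i["fx"]*p[0]/p[2]+i["cx"],i["fy"]*p[1]/p[2]+i["cy"]]
E
python3 - <<'E'
from h import *
Z={'carrier_seat':36,'carrier_handle':64,'spout1':163,'spout2':163,'bin':0,'doser':0}
for c in("scene","side"):
    i=cam(c); cv2.imwrite(f"pics/{c}0.png",i["color"]); print(c,-i["R"].T@i["t"])
    for n in "beaker big_beaker jar bin doser carrier_seat carrier_handle spout1 spout2 bottle_a bottle_b cup syringe".split():
        for d in vision.landmark_of(c,n)[:3]:
            z=4 if n in("beaker","big_beaker","jar") else Z.get(n,0)
            print(n,round(d["p"],2),np.round(d["uv"]),np.round(at(i,d["uv"],z)))
print(monitor.sense(),bot.grip_point_offset)
E
```

```text
scene [1207.64363963  789.52316008 1199.70769081]
beaker 0.91 [339. 249.] [453. 325.   4.]
big_beaker 0.85 [367. 239.] [358. 369.   4.]
jar 0.92 [322. 270.] [556. 337.   4.]
jar 0.89 [282. 235.] [542. 145.   4.]
jar 0.84 [415. 276.] [372. 567.   4.]
bin 0.61 [341. 252.] [457. 336.   0.]
doser 0.61 [214. 199.] [ 589. -158.    0.]
doser 0.31 [340. 250.] [452. 329.   0.]
carrier_seat 0.69 [237. 214.] [597. -16.  36.]
carrier_seat 0.18 [339. 252.] [483. 345.  36.]
carrier_handle 0.6 [256. 198.] [520.  -2.  64.]
spout1 0.86 [189. 149.] [ 573. -280.  163.]
spout1 0.7 [208. 170.] [ 600. -145.  163.]
spout1 0.28 [321. 272.] [651. 401. 163.]
spout2 0.86 [189. 149.] [ 573. -280.  163.]
spout2 0.7 [208. 170.] [ 600. -145.  163.]
spout2 0.28 [321. 272.] [651. 401. 163.]
bottle_a 0.93 [247. 284.] [756. 198.   0.]
bottle_b 0.93 [247. 284.] [756. 198.   0.]
syringe 0.6 [255. 169.] [ 374. -161.    0.]
side [  486.04237077 -1101.40625318  1151.47412315]
beaker 0.68 [245. 191.] [465. 330.   4.]
beaker 0.63 [262. 241.] [517.  66.   4.]
big_beaker 0.82 [219. 189.] [371. 351.   4.]
big_beaker 0.57 [289. 
[... 874 characters left out ...]
, 'joint_positions': array([-1.40605286e+00,  2.20403687e-01,  1.52652698e+00,  1.74640705e-05,
        1.39469466e+00, -1.26081953e-01]), 'dq': array([ 1.96967911e-03, -5.91035453e-04,  2.49868430e-03,  1.82301770e-05,
        2.89523486e-04,  1.13748417e-05]), 'joint_torque': array([-5.51037119e-04, -4.94556534e+01, -3.87704980e+01,  6.99083693e-02,
        4.69018612e-02, -6.64964489e-06]), 'tool_pos': array([ 179.22340952, -598.73504667,  292.22105622]), 'orientation': array([-0.56716046,  0.42227767, -0.42226946,  0.56718523]), 'wrist_force': array([-0.17299389,  0.05553528, -0.31010904]), 'torque': array([ 0.02303438,  0.02900971, -0.03723281]), 'gripper_width': 87.04784346625088} 51.0
```

View pics/scene0.png

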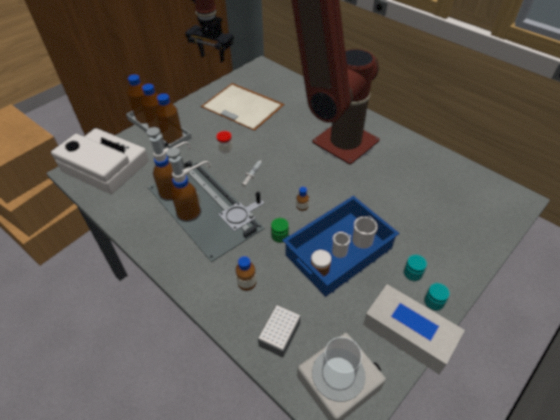

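View pics/side0.png

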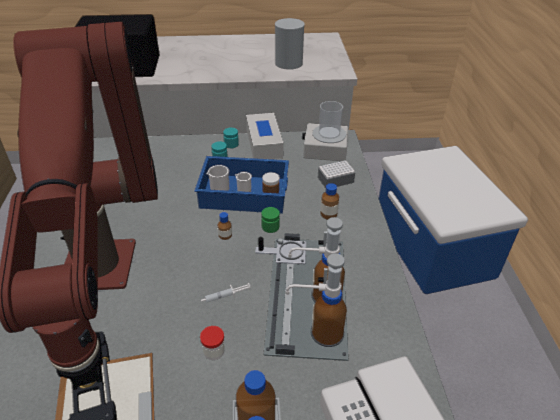

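Run:
```python
from h import *
s=monitor.sense(); R=Ro.from_quat(s["orientation"]).as_matrix(); print(R.round(3))
i=vision.capture("wrist"); print(np.array(i["tool_from_camera"]).round(2),i["fx"])
for c,u0,v0,n in(("scene",160,120,"a"),("side",180,130,"b")):
    j=cam(c)["color"]
    cv2.imwrite(f"pics/crop_{n}.png",cv2.resize(j[v0:v0+200,u0:u0+250] ,None,fx=3,fy=3,interpolation=cv2.INTER_CUBIC))
```

```text
[[ 0.287  0.     0.958]
 [-0.958  0.     0.287]
 [-0.    -1.     0.   ]]
[[  1.     0.    -0.     0.52]
 [  0.    -0.26   0.97 -92.34]
 [  0.    -0.97  -0.26  71.36]
 [  0.     0.     0.     1.  ]] 378.01278196685587
```

View pics/crop_a.png

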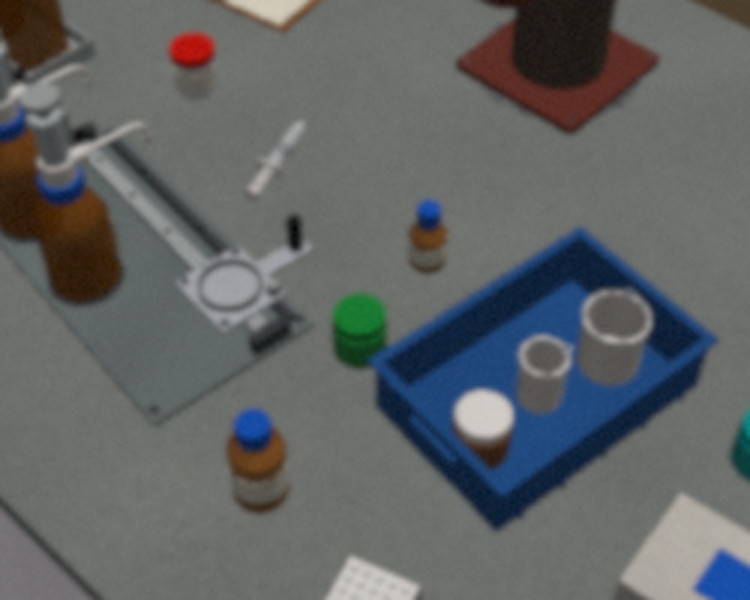

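Viewed 3 pictures. The look-alikes for the beaker, in scene pixels:
- White beaker in the middle of the bin at (342,243).
- Larger white beaker at (365,232).
- White-lidded jar at (321,262).
- Glass beaker on the scale at (342,360).

I choose the middle one in the bin, which is small, open and white. I'll move above the bin with the jaws along y and the camera on the robot's side.

servo_tool --pt "0.4 1 0 0 0 1" --pt "0.4 1 0 0 0 1" --pt "0.4 1 0 0 0 1" --pt "0.4 1 0 0 0 1" --pt "0.4 1 0 0 0 1" --pt "0.4 1 0 0 0 1" --pt "0.4 1 0 0 0 1" --pt "0.4 1 0 0 0 1" --pt "0.4 1 0 0 0 1" --pt "0.4 1 0 0 0 1" --pt "0.4 1 0 0 0 1" --pt "0.4 1 0 0 0 1" --pt "0.4 1 0 0 0 1" --pt "0.4 1 0 0 0 1" --pt "0.4 1 0 0 0 1" --pt "0.4 1 0 0 0 1" --pt "0.4 1 0 0 0 1" --pt "0.4 1 0 0 0 1" --pt "0.4 1 0 0 0 1" --pt "0.4 1 0 0 0 1" --hand 100

```text
t: 3.22
tool_pos: [339.4, -197.8, 292.5]
orientation: [0.661, 0.251, -0.251, -0.661]
wrist_force: [-0.2, 0.4, -0.1]
gripper_width: 87.2
```

servo_tool --pt "0.23 1 0 0 0 1" --pt "0.23 1 0 0 0 1" --pt "0.23 1 0 0 0 1" --pt "0.23 1 0 0 0 1" --pt "0.23 1 0 0 0 1" --pt "0.23 1 0 0 0 1" --pt "0.23 1 0 0 0 1" --pt "0.23 1 0 0 0 1" --pt "0.23 1 0 0 0 0.5" --pt "0.23 1 0 0 0 0" --pt "0.23 1 0 0 0 0" --pt "0.23 1 0 0 0 0" --pt "0.23 1 0 0 0 0" --pt "0.23 1 0 0 0 0" --pt "0.23 1 0 0 0 0" --pt "0.23 1 0 0 0 0" --pt "0.23 1 0 0 0 0" --pt "0.23 1 0 0 0 0" --pt "0.23 1 0 0 0 0" --pt "0.23 1 0 0 0 0"

```text
t: 4.88
tool_pos: [431.3, 202.4, 292.4]
orientation: [0.5, 0.5, -0.5, -0.5]
wrist_force: [0.0, -0.8, -0.5]
gripper_width: 87.1
```

servo_tool --pt "0.23 1 0 0 0 0" --pt "0.23 1 0 0 0 0" --pt "0.23 1 0 0 0 0" --pt "0.23 1 0 0 0 0" --pt "0.23 1 0 0 0 0" --pt "0.23 1 0 0 0 0" --pt "0.1 0.4 0 0 0 0" --pt "0 0 0 0 0 0" --pt "0 0 0 0 0 0"

```text
t: 5.63
tool_pos: [460.6, 329.0, 292.0]
orientation: [-0.5, -0.5, 0.5, 0.5]
wrist_force: [0.4, 0.1, 0.1]
gripper_width: 86.6
```

Run:
```python
from h import *
s=monitor.sense(); print(s["t"],s["tool_pos"],Ro.from_quat(s["orientation"]).as_matrix().round(3))
i=cam("wrist"); cv2.imwrite("pics/w1.png",i["color"])
for n,z in dict(beaker=4,big_beaker=4,jar=4,bin=0,carrier_seat=36,carrier_handle=64).items():
    for d in vision.landmark_of("wrist",n)[:3]: print(n,round(d["p"],2),np.round(d["uv"]),np.round(at(i,d["uv"],z)))
```

```text
5.6333 [460.59975012 328.99290086 291.97905558] [[ 0.    -0.001 -1.   ]
 [ 1.    -0.001  0.   ]
 [-0.001 -1.     0.001]]
beaker 0.89 [282. 187.] [464. 333.   4.]
big_beaker 0.85 [313.  92.] [371. 362.   4.]
big_beaker 0.55 [281. 275.] [561. 332.   4.]
jar 0.87 [105. 267.] [552. 142.   4.]
jar 0.65 [513.  88.] [367. 554.   4.]
jar 0.63 [281. 277.] [564. 332.   4.]
```

View pics/w1.png

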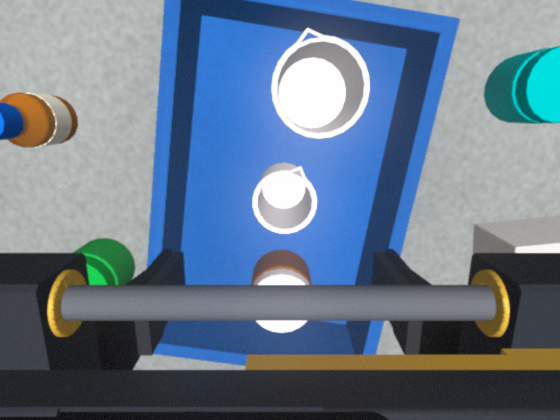

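Run:
```python
from h import *
i=cam("wrist")
for uv in((284.5,201),(252,201),(317,201),(285,234)): print(at(i,uv,76).round(1))
print(at(i,(320,86),84).round(1), at(i,(281,300),70).round(1))
```

```text
[462.4 334.1  76. ]
[462.3 306.8  76. ]
[462.4 361.3  76. ]
[491.4 334.6  76. ]
[371.4 360.4  84. ] [557.2 331.3  70. ]
```

Viewed 4. The wrist picture shows the small beaker's rim at (284,201) with its lip at (300,168). The big beaker's rim is at (320,86) and the jar's lid at (281,300). The rim's measured width of 54.5 mm fits the small beaker, so I'll descend.

servo_tool --pt "0.12 0.23 -1 0 0 0" --pt "0 0 -1 0 0 0" --pt "0 0 -1 0 0 0" --pt "0 0 -1 0 0 0" --pt "0 0 -1 0 0 0" --pt "0 0 -1 0 0 0" --pt "0 0 -1 0 0 0" --pt "0 0 -0.8 0 0 0" --pt "0 0 -0.7 0 0 0" --pt "0 0 -0.5 0 0 0" --pt "0 0 -0.25 0 0 0" --pt "0 0 0 0 0 0" --pt "0 0 0 0 0 0"

```text
t: 7.12
tool_pos: [463.5, 333.9, 107.7]
orientation: [0.5, 0.5, -0.5, -0.5]
wrist_force: [0.6, -0.1, 0.5]
gripper_width: 87.2
```

servo_tool --pt "0 0 0 0 0 0" --pt "0 0 0 0 0 0" --pt "0 0 0 0 0 0" --pt "0 0 0 0 0 0" --pt "0 0 0 0 0 0" --pt "0 0 0 0 0 0" --pt "0 0 0 0 0 0" --pt "0 0 0 0 0 0" --pt "0 0 0 0 0 0" --pt "0 0 0 0 0 0" --hand 45 --newtons 8

```text
t: 7.95
tool_pos: [463.3, 333.9, 107.4]
orientation: [0.5, 0.5, -0.5, -0.5]
wrist_force: [-0.3, 0.4, 1.4]
gripper_width: 50.8
```

servo_tool --pt "0 0 0 0 0 0" --pt "0 0 0 0 0 0" --pt "0 0 0 0 0 0" --newtons 10

```text
t: 8.2
tool_pos: [463.2, 333.9, 107.3]
orientation: [0.5, 0.5, -0.5, -0.5]
wrist_force: [-0.0, -0.3, 2.3]
gripper_width: 50.7
```

servo_tool --pt "0 0 0.2 0 0 0" --pt "0 0 0.4 0 0 0" --pt "0 0 0.7 0 0 0" --pt "0 0 0.8 0 0 0" --pt "0 0 0.8 0 0 0" --pt "0 0 0.8 0 0 0" --pt "0 0 0.8 0 0 0" --pt "0 0 0.8 0 0 0" --pt "0 0 0.5 0 0 0" --pt "0 0 0.2 0 0 0" --pt "0 0 0 0 0 0"

```text
t: 9.12
tool_pos: [463.7, 334.1, 228.6]
orientation: [0.5, 0.501, -0.499, -0.5]
wrist_force: [-0.9, 0.3, -1.3]
gripper_width: 50.8
```

Run:
```python
from h import *
for c in("wrist","scene","side"):
    i=cam(c); cv2.imwrite(f"pics/g_{c}.png",i["color"])
    for n,z in dict(beaker=70,carrier_seat=36,carrier_handle=64,spout1=163,doser=0).items():
        for d in vision.landmark_of(c,n)[:2]: print(c,n,round(d["p"],2),np.round(d["uv"],1),np.round(at(i,d["uv"],z)))
a=cv2.imread("pics/g_wrist.png"); b=cv2.resize(cv2.imread("pics/g_side.png")[180:320,180:367],None,fx=3,fy=3,interpolation=cv2.INTER_CUBIC)
cv2.imwrite("pics/g.png",cv2.resize(np.hstack([cv2.resize(a,(561,420)),b]),(800,300)))
cv2.imwrite("pics/gs.png",cv2.resize(cv2.imread("pics/g_side.png")[170:340,180:380],None,fx=4,fy=3.5,interpolation=cv2.INTER_CUBIC))
```

```text
wrist beaker 0.71 [277.4 241.7] [481. 334.  70.]
wrist carrier_seat 0.19 [271.2 193.3] [454. 329.  36.]
wrist doser 0.36 [310.1  84.7] [372. 360.   0.]
scene beaker 0.53 [345.4 227.5] [413. 312.  70.]
scene carrier_seat 0.64 [235.5 213.6] [601. -22.  36.]
scene carrier_handle 0.98 [257.3 196.4] [509.  -5.  64.]
scene carrier_handle 0.73 [304.8 210.1] [443. 161.  64.]
scene spout1 0.85 [208.4 167.7] [ 590. -154.  163.]
scene spout1 0.62 [187.9 147.3] [ 570. -290.  163.]
scene doser 0.97 [211.1 201.4] [ 603. -157.    0.]
side beaker 0.5 [245.2 167.1] [469. 391.  70.]
side carrier_seat 0.78 [288.3 249.9] [596. -10.  36.]
side carrier_handle 0.85 [258.7 240.6] [505.   9.  64.]
side carrier_handle 0.29 [219.5 299.7] [ 389. -217.   64.]
side spout1 0.87 [285.7 253.3] [ 575. -146.  163.]
side spout1 0.71 [282.5 290.7] [ 557. -278.  163.]
side doser 0.7 [288.2 292.9] [ 585. -151.    0.]
```

View pics/g.png

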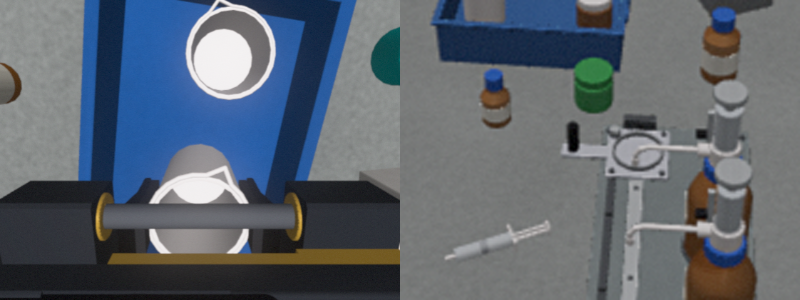

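Viewed 5. The beaker is held upright between the fingers, with the wrist view showing its rim at (200,215), and the other vessels still stand. I'll now go beside the seat for a close look.

servo_tool --pt "0.2 -0.4 0.2 0 0 0" --pt "0.4 -0.8 0.2 0 0 0" --pt "0.5 -0.9 0 0 0 0" --pt "0.5 -0.9 0 0 0 0" --pt "0.5 -0.9 0 0 0 0" --pt "0.5 -0.9 0 0 0 0" --pt "0.5 -0.9 0 0 0 0" --pt "0.5 -0.9 0 0 0 0" --pt "0.5 -0.9 0 0 0 0" --pt "0.5 -0.9 0 0 0 0" --pt "0.5 -0.9 0 0 0 0" --pt "0.5 -0.9 0 0 0 0" --pt "0.5 -0.9 0 0 0 0" --pt "0.5 -0.8 0 0 0 0" --pt "0.4 -0.5 0 0 0 0" --pt "0.2 -0.3 0 0 0 0" --pt "0 0 0 0 0 0" --pt "0 0 0 0 0 0"

```text
t: 11.52
tool_pos: [607.1, 79.9, 235.2]
orientation: [-0.5, -0.5, 0.5, 0.501]
wrist_force: [-0.1, 0.6, -0.1]
gripper_width: 50.7
```

Run:
```python
from h import *
s=monitor.sense(); print(s["t"],s["tool_pos"])
i=cam("wrist"); cv2.imwrite("pics/w2.png",i["color"])
for n,z in dict(carrier_seat=36,carrier_handle=64,spout1=163,doser=0).items():
    for d in vision.landmark_of("wrist",n)[:3]: print(n,round(d["p"],2),np.round(d["uv"]),np.round(at(i,d["uv"],z)))
```

```text
11.5167 [607.06360576  79.94959257 235.15045156]
carrier_seat 0.75 [164. 203.] [606. -10.  36.]
carrier_handle 0.58 [158.  72.] [511.   1.  64.]
carrier_handle 0.37 [  9. 172.] [ 577. -109.   64.]
doser 0.87 [ 10. 170.] [ 585. -153.    0.]
```

View pics/w2.png

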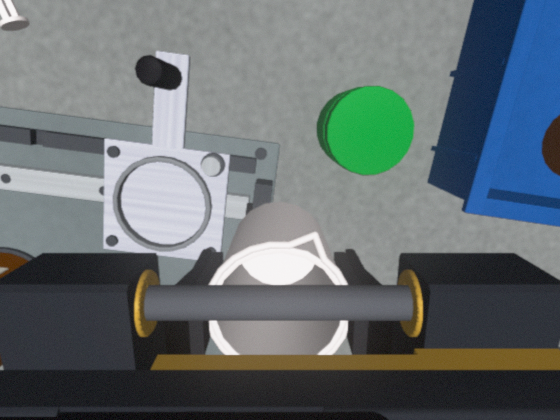

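Viewed 6. The seat's rim centre is at (163,203), the handle at (155,72), and the held beaker's rim is at about (279,300). The seat comes out at about (606,-10) and the handle is 96 mm from it, which matches the given 95 mm.

Run:
```python
from h import *
i=cam("wrist")
for uv in((163,203),(112,203),(213,203),(163,155),(163,251)): print(at(i,uv,44).round(1))
print("held",[at(i,uv,203.8).round(1) for uv in((279,246),(208,300),(349,300))])
print("handle top",at(i,(149,70),86).round(1),"foot",at(i,(174,75),36).round(1))
```

```text
[604.   -7.9  44. ]
[604.  -47.2  44. ]
[604.   30.6  44. ]
[567.2  -5.1  44. ]
[643.4 -11.   44. ]
held [array([581.1,  80.8, 203.8]), array([601.8,  55.2, 203.8]), array([601.8, 106.2, 203.8])]
handle top [512.    3.1  86. ] foot [510.3   5.   36. ]
```

servo_tool --pt "-0.13 -0.3 0 0 0 0" --pt "0 -0.6 0 0 0 0" --pt "0 -0.8 0 0 0 0" --pt "0 -0.8 0 0 0 0" --pt "0 -0.8 0 0 0 0" --pt "0 -0.7 -0.3 0 0 0" --pt "0 -0.4 -0.5 0 0 0" --pt "0 -0.1 -0.7 0 0 0" --pt "0 0 -0.7 0 0 0" --pt "0 0 -0.7 0 0 0" --pt "0 0 -0.5 0 0 0" --pt "0 0 -0.3 0 0 0" --pt "0 0 0 0 0 0" --pt "0 0 0 0 0 0"

```text
t: 12.98
tool_pos: [604.5, -10.1, 160.9]
orientation: [-0.5, -0.5, 0.5, 0.5]
wrist_force: [0.7, 0.3, -0.4]
gripper_width: 50.8
```

Run:
```python
from h import *
s=monitor.sense(); print(s["t"],s["tool_pos"],s["gripper_width"])
i=cam("wrist"); cv2.imwrite("pics/w3.png",i["color"])
```

```text
12.9833 [604.48088409 -10.12668547 160.94842711] 50.78967865598264
```

View pics/w3.png

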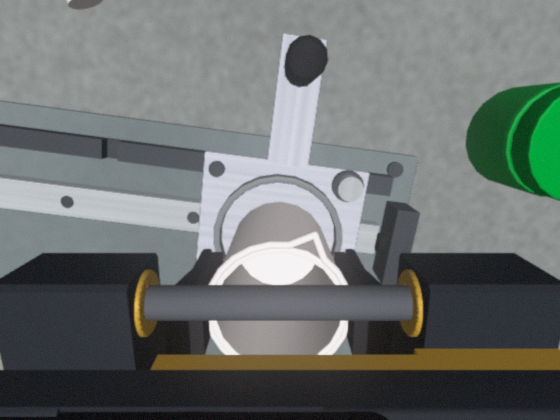

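Viewed 7. The beaker's base sits centred in the rim by column, at about 279, with the handle top at (306,60). A quick x check, then lower.

Run:
```python
from h import *
i=cam("wrist")
print(at(i,(279,176),44).round(1),at(i,(215,235),44).round(1),at(i,(342,235),44).round(1),"base",at(i,(279,203),57.5).round(1))
print("handle",at(i,(306,60),86).round(1),at(i,(293,35),36).round(1))
```

```text
[569.   -9.8  44. ] [603.8 -47.1  44. ] [603.8  27.1  44. ] base [581.3  -9.8  57.5]
handle [513.6   1.2  86. ] [495.1  -2.4  36. ]
```

servo_tool --pt "0 0 -0.3 0 0 0" --pt "0 0 -0.3 0 0 0" --pt "0 0 -0.2 0 0 0" --pt "0 0 -0.1 0 0 0" --pt "0 0 -0.1 0 0 0" --pt "0 0 0 0 0 0"

```text
t: 13.58
tool_pos: [604.3, -10.1, 140.6]
orientation: [-0.5, -0.5, 0.5, 0.5]
wrist_force: [0.1, -0.0, -0.9]
gripper_width: 51.2
```

servo_tool --pt "0 0 -0.05 0 0 0" --pt "0 0 -0.05 0 0 0" --pt "0 0 0 0 0 0"

```text
t: 13.83
tool_pos: [604.8, -10.2, 139.4]
orientation: [0.5, 0.5, -0.5, -0.5]
wrist_force: [0.1, 0.4, -0.3]
gripper_width: 50.8
```

servo_tool --pt "0 0 -0.05 0 0 0" --pt "0 0 0 0 0 0"

```text
t: 14.0
tool_pos: [604.9, -10.2, 139.3]
orientation: [0.5, 0.5, -0.5, -0.5]
wrist_force: [-2.4, 0.1, 5.4]
gripper_width: 50.6
```

servo_tool --pt "0 0 -0.05 0 0 0" --pt "0 0 0 0 0 0"

```text
t: 14.17
tool_pos: [605.2, -10.2, 139.1]
orientation: [0.501, 0.5, -0.5, -0.5]
wrist_force: [-3.1, 0.7, 8.4]
gripper_width: 51.0
```

Contact shows at about 8 N. I'll ease off slightly, open to a moderate width and go up.

servo_tool --pt "0 0 0.05 0 0 0" --pt "0 0 0 0 0 0" --pt "0 0 0 0 0 0" --pt "0 0 0 0 0 0" --pt "0 0 0 0 0 0" --pt "0 0 0 0 0 0" --pt "0 0 0 0 0 0" --hand 95

```text
t: 14.75
tool_pos: [604.5, -10.1, 138.0]
orientation: [-0.5, -0.5, 0.5, 0.5]
wrist_force: [0.2, 0.5, -0.5]
gripper_width: 81.4
```

servo_tool --pt "0 0 0.2 0 0 0" --pt "0 0 0.4 0 0 0" --pt "0 0 0.6 0 0 0" --pt "0 0 0.8 0 0 0" --pt "0 0 0.8 0 0 0" --pt "0 0 0.8 0 0 0" --pt "-0.3 0 0.4 0 0 0" --pt "-0.8 0.2 0 0 0 0" --pt "-0.8 0.2 0 0 0 0" --pt "-0.8 0.1 0 0 0 0" --pt "-0.4 0 0 0 0 0" --pt "0 0 0 0 0 0" --pt "0 0 0 0 0 0"

```text
t: 15.83
tool_pos: [542.8, -0.3, 218.9]
orientation: [0.501, 0.5, -0.499, -0.5]
wrist_force: [0.3, 0.0, 0.7]
gripper_width: 82.3
```

Run:
```python
from h import *
s=monitor.sense(); print(s["t"],s["tool_pos"],s["gripper_width"])
for c in("wrist","scene","side"):
    i=cam(c); cv2.imwrite(f"pics/r_{c}.png",i["color"])
    for n,z in dict(beaker=36,carrier_seat=36,carrier_handle=64,spout1=163).items():
        for d in vision.landmark_of(c,n)[:2]: print(c,n,round(d["p"],2),np.round(d["uv"],1),np.round(at(i,d["uv"],z)))
a=cv2.imread("pics/r_wrist.png"); b=cv2.resize(cv2.imread("pics/r_side.png")[180:320,180:340],(480,420),interpolation=cv2.INTER_CUBIC)
cv2.imwrite("pics/r.png",cv2.resize(np.hstack([a,b]),(796,321)))
```

```text
15.8333 [ 5.42815996e+02 -2.79266239e-01  2.18909777e+02] 82.28899536878238
wrist carrier_handle 0.8 [281.6 175.6] [513.   2.  64.]
scene beaker 0.71 [236.8 214.2] [600. -16.  36.]
scene beaker 0.46 [247.1 283.8] [769. 214.  36.]
scene carrier_seat 0.6 [234.1 215. ] [609. -20.  36.]
scene carrier_handle 0.94 [258.6 198.7] [513.   7.  64.]
scene spout1 0.97 [203.9 166.8] [ 597. -169.  163.]
scene spout1 0.58 [188.1 146.7] [ 568. -292.  163.]
side beaker 0.56 [291.9 254.6] [606. -30.  36.]
side carrier_seat 0.72 [288.9 253.4] [597. -25.  36.]
side carrier_seat 0.35 [287.6 255.2] [592. -32.  36.]
side carrier_handle 0.83 [262.9 240. ] [518.  11.  64.]
side spout1 0.91 [288.2 255.4] [ 582. -155.  163.]
side spout1 0.74 [286.7 293.8] [ 567. -288.  163.]
```

View pics/r.png

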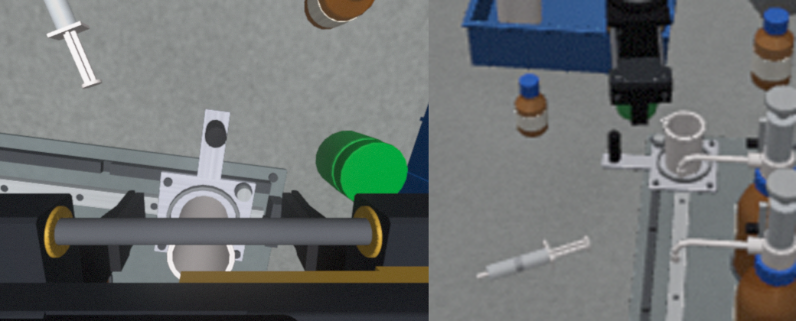

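Viewed 8. The beaker stands upright inside the rim, and the handle top is at (215,132) in the left half. Next I'll go down over the handle at about (512,2).

servo_tool --pt "-0.5 0.05 0 0 0 0" --pt "-0.7 0.05 0 0 0 0" --pt "-0.3 0 -0.3 0 0 0" --pt "0 0 -0.7 0 0 0" --pt "0 0 -0.8 0 0 0" --pt "0 0 -0.8 0 0 0" --pt "0 0 -0.8 0 0 0" --pt "0 0 -0.8 0 0 0" --pt "0 0 -0.6 0 0 0" --pt "0 0 -0.3 0 0 0" --pt "0 0 0 0 0 0" --pt "0 0 0 0 0 0" --hand 60

```text
t: 17.58
tool_pos: [512.7, 1.8, 116.3]
orientation: [-0.5, -0.5, 0.5, 0.5]
wrist_force: [0.6, 0.2, 0.3]
gripper_width: 52.3
```

servo_tool --pt "0 0 0 0 0 0" --pt "0 0 0 0 0 0" --pt "0 0 0 0 0 0" --pt "0 0 0 0 0 0" --pt "0 0 0 0 0 0" --pt "0 0 0 0 0 0" --pt "0 0 0 0 0 0" --pt "0 0 0 0 0 0" --pt "0 0 0 0 0 0" --pt "0 0 0 0 0 0" --pt "0 0 0 0 0 0" --hand 10 --newtons 10

```text
t: 18.5
tool_pos: [512.7, 1.8, 116.4]
orientation: [0.5, 0.5, -0.5, -0.5]
wrist_force: [-0.3, 0.5, 2.4]
gripper_width: 17.2
```

servo_tool --pt "-0.006 -0.05 0 0 0 0" --pt "-0.012 -0.1 0 0 0 0" --pt "-0.025 -0.2 0 0 0 0" --pt "-0.037 -0.3 0 0 0 0" --pt "-0.05 -0.4 0 0 0 0" --pt "-0.05 -0.4 0 0 0 0" --pt "-0.05 -0.4 0 0 0 0" --pt "-0.05 -0.4 0 0 0 0" --pt "-0.05 -0.4 0 0 0 0" --pt "-0.05 -0.4 0 0 0 0" --pt "-0.05 -0.4 0 0 0 0" --pt "-0.05 -0.4 0 0 0 0" --pt "-0.05 -0.4 0 0 0 0" --pt "-0.05 -0.4 0 0 0 0" --pt "-0.05 -0.4 0 0 0 0" --pt "-0.037 -0.3 0 0 0 0" --pt "-0.025 -0.2 0 0 0 0" --pt "-0.012 -0.1 0 0 0 0" --pt "0 0 0 0 0 0"

```text
t: 20.08
tool_pos: [497.8, -112.1, 116.4]
orientation: [-0.5, -0.499, 0.5, 0.5]
wrist_force: [-4.5, -1.8, 5.9]
gripper_width: 17.4
```

Run:
```python
from h import *
s=monitor.sense(); print(s["t"],s["tool_pos"],s["wrist_force"])
for c in("scene","side"):
    i=cam(c); cv2.imwrite(f"pics/p_{c}.png",i["color"])
    for n,z in dict(beaker=36,carrier_seat=36,carrier_handle=64,spout1=163,doser=0).items():
        for d in vision.landmark_of(c,n)[:2]: print(c,n,round(d["p"],2),np.round(d["uv"],1),np.round(at(i,d["uv"],z)))
```

```text
20.0833 [ 497.8344956  -112.08605324  116.37011174] [-4.4948399  -1.75168429  5.93037104]
scene beaker 0.7 [217.7 194.4] [ 582. -137.   36.]
scene carrier_seat 0.83 [218.9 196.9] [ 588. -124.   36.]
scene carrier_handle 0.78 [238.4 180.6] [ 500. -111.   64.]
scene spout1 0.91 [188. 147.] [ 569. -291.  163.]
scene spout1 0.57 [206.7 169.4] [ 599. -152.  163.]
scene doser 0.88 [213.3 199.5] [ 591. -158.    0.]
side beaker 0.76 [287.5 281. ] [ 583. -136.   36.]
side carrier_seat 0.83 [287.7 279.8] [ 584. -132.   36.]
side carrier_handle 0.71 [215.6 349.5] [ 383. -374.   64.]
side spout1 0.88 [288.1 291.8] [ 571. -282.  163.]
side spout1 0.76 [289.  255.9] [ 584. -157.  163.]
side doser 0.56 [288.4 293.7] [ 585. -154.    0.]
```

servo_tool --pt "-0.012 -0.1 0 0 0 0" --pt "-0.018 -0.15 0 0 0 0" --pt "-0.018 -0.15 0 0 0 0" --pt "-0.018 -0.15 0 0 0 0" --pt "-0.018 -0.15 0 0 0 0" --pt "-0.012 -0.1 0 0 0 0"

```text
t: 21.18
tool_pos: [495.9, -127.1, 116.4]
orientation: [-0.5, -0.5, 0.5, 0.501]
wrist_force: [-3.3, 4.1, 7.9]
gripper_width: 18.0
```

servo_tool --pt "-0.012 -0.1 0 0 0 0" --pt "-0.012 -0.1 0 0 0 0"

```text
t: 21.35
tool_pos: [495.4, -131.0, 116.4]
orientation: [-0.499, -0.5, 0.5, 0.501]
wrist_force: [-3.3, 3.5, 7.8]
gripper_width: 17.7
```

servo_tool --pt "-0.012 -0.1 0 0 0 0"

```text
t: 21.43
tool_pos: [495.1, -133.0, 116.4]
orientation: [-0.499, -0.5, 0.5, 0.501]
wrist_force: [-4.3, 3.8, 7.7]
gripper_width: 17.8
```

servo_tool --pt "-0.012 -0.1 0 0 0 0"

```text
t: 21.52
tool_pos: [494.8, -135.0, 116.3]
orientation: [-0.499, -0.5, 0.5, 0.501]
wrist_force: [-3.7, 4.0, 7.2]
gripper_width: 17.3
```

servo_tool --pt "-0.012 -0.1 0 0 0 0"

```text
t: 21.6
tool_pos: [494.5, -137.3, 116.3]
orientation: [-0.5, -0.499, 0.5, 0.501]
wrist_force: [-4.6, -1.0, 5.8]
gripper_width: 17.8
```

servo_tool --pt "-0.006 -0.05 0 0 0 0" --pt "-0.006 -0.05 0 0 0 0"

```text
t: 21.77
tool_pos: [494.2, -140.1, 116.3]
orientation: [-0.5, -0.499, 0.501, 0.5]
wrist_force: [-5.1, -0.7, 6.2]
gripper_width: 17.7
```

servo_tool --pt "-0.006 -0.05 0 0 0 0"

```text
t: 21.85
tool_pos: [494.1, -141.0, 116.3]
orientation: [-0.5, -0.499, 0.501, 0.501]
wrist_force: [-4.5, -0.3, 7.1]
gripper_width: 18.0
```

servo_tool --pt "-0.006 -0.05 0 0 0 0"

```text
t: 21.93
tool_pos: [494.0, -141.6, 116.4]
orientation: [-0.5, -0.499, 0.5, 0.501]
wrist_force: [-3.1, 3.8, 8.4]
gripper_width: 17.6
```

servo_tool --pt "-0.006 -0.05 0 0 0 0" --pt "0 0 0 0 0 0"

```text
t: 22.1
tool_pos: [493.9, -142.0, 116.3]
orientation: [-0.499, -0.5, 0.5, 0.501]
wrist_force: [-3.1, 3.9, 8.1]
gripper_width: 17.6
```

servo_tool --pt "-0.006 -0.05 0 0 0 0" --pt "0 0 0 0 0 0"

```text
t: 22.27
tool_pos: [493.9, -142.3, 116.3]
orientation: [-0.499, -0.5, 0.5, 0.501]
wrist_force: [-4.1, 7.7, 7.7]
gripper_width: 17.5
```

servo_tool --pt "-0.006 -0.05 0 0 0 0" --pt "0 0 0 0 0 0"

```text
t: 22.43
tool_pos: [493.9, -142.6, 116.3]
orientation: [-0.499, -0.5, 0.499, 0.502]
wrist_force: [-2.3, 11.1, 8.7]
gripper_width: 17.4
```

Run:
```python
from h import *
s=monitor.sense(); print(s["t"],s["tool_pos"],s["wrist_force"])
D=[]
for c in("scene","side"):
    i=cam(c); cv2.imwrite(f"pics/q_{c}.png",i["color"])
    for n,z in dict(beaker=36,carrier_seat=36,spout1=163,doser=0).items():
        for d in vision.landmark_of(c,n)[:2]: print(c,n,round(d["p"],2),np.round(d["uv"],1),np.round(at(i,d["uv"],z)))
```

```text
22.4333 [ 493.86992255 -142.56101032  116.27251745] [-2.29897411 11.09000233  8.68879254]
scene beaker 0.78 [213.9 192.3] [ 585. -155.   36.]
scene carrier_seat 0.66 [213.3 189.8] [ 578. -166.   36.]
scene carrier_seat 0.48 [232.2 177.7] [ 488. -162.   36.]
scene spout1 0.95 [207.3 170.9] [ 602. -145.  163.]
scene spout1 0.76 [189.6 147.4] [ 567. -285.  163.]
scene doser 0.69 [214.3 198.3] [ 585. -160.    0.]
side beaker 0.84 [286. 288.] [ 577. -162.   36.]
side carrier_seat 0.84 [284.  288.1] [ 571. -162.   36.]
side spout1 0.65 [288.  251.4] [ 582. -140.  163.]
side spout1 0.61 [287.5 291.6] [ 570. -281.  163.]
side doser 0.9 [288.7 293.3] [ 586. -153.    0.]
```

The force rises stiffly to 11 N, after a pull-in at y of -137 to -141, so the carrier is in the detent. I'll relax, open and retreat.

servo_tool --pt "0.006 0.05 0 0 0 0" --pt "0 0.04 0 0 0 0" --pt "0 0 0 0 0 0"

```text
t: 23.18
tool_pos: [493.9, -141.9, 116.3]
orientation: [-0.499, -0.5, 0.5, 0.501]
wrist_force: [-3.0, 4.2, 7.4]
gripper_width: 17.5
```

servo_tool --pt "0 0 0 0 0 0" --pt "0 0 0 0 0 0" --pt "0 0 0 0 0 0" --pt "0 0 0 0 0 0" --pt "0 0 0 0 0 0" --pt "0 0 0 0 0 0" --hand 65

```text
t: 23.68
tool_pos: [494.6, -142.5, 116.1]
orientation: [-0.5, -0.5, 0.5, 0.5]
wrist_force: [0.2, -0.1, 0.1]
gripper_width: 49.7
```

servo_tool --pt "-0.1 0 0.3 0 0 0" --pt "-0.3 0 0.6 0 0 0" --pt "-0.4 0 0.8 0 0 0" --pt "-0.4 0 0.8 0 0 0" --pt "-0.4 0 0.8 0 0 0" --pt "-0.4 0 0.8 0 0 0" --pt "-0.4 0 0.8 0 0 0" --pt "-0.2 0 0.4 0 0 0" --pt "0 0 0 0 0 0" --pt "0 0 0 0 0 0"

```text
t: 24.52
tool_pos: [442.9, -142.5, 222.6]
orientation: [0.501, 0.5, -0.5, -0.5]
wrist_force: [-0.4, 0.2, -0.9]
gripper_width: 56.6
```

Run:
```python
from h import *
s=monitor.sense(); print(s["t"],s["tool_pos"],s["wrist_force"])
ims={}
for c in("wrist","scene","side"):
    i=cam(c); ims[c]=i["color"]
    for n,z in dict(beaker=36,carrier_seat=36,carrier_handle=64,spout1=163,doser=0).items():
        for d in vision.landmark_of(c,n)[:2]: print(c,n,round(d["p"],2),np.round(d["uv"],1),np.round(at(i,d["uv"],z)))
b=cv2.resize(ims["side"][150:360,180:460],(560,420),interpolation=cv2.INTER_CUBIC)
cv2.imwrite("pics/f.png",cv2.resize(np.hstack([ims["wrist"],b]),(800,300)))
cv2.imwrite("pics/f2.png",cv2.resize(ims["scene"][110:310,150:410],(780,600),interpolation=cv2.INTER_CUBIC))
```

```text
24.5167 [ 442.88987985 -142.51273922  222.56575647] [-0.4152272   0.24938544 -0.91650393]
wrist carrier_handle 0.61 [278.9 282.6] [ 492. -142.   64.]
wrist doser 0.79 [265.8 341. ] [ 583. -154.    0.]
scene beaker 0.84 [210.7 192.5] [ 594. -163.   36.]
scene beaker 0.27 [340.1 253.9] [487. 353.  36.]
scene carrier_seat 0.57 [214.2 192.7] [ 586. -153.   36.]
scene carrier_handle 0.84 [231.7 177.4] [ 506. -142.   64.]
scene spout1 0.63 [190.2 147.5] [ 566. -283.  163.]
scene spout1 0.57 [208.  169.8] [ 597. -147.  163.]
scene doser 0.85 [214.9 201.9] [ 595. -144.    0.]
side beaker 0.63 [288.6 286.8] [ 585. -158.   36.]
side beaker 0.28 [255.3 275.9] [ 490. -111.   36.]
side carrier_seat 0.91 [287.2 285.5] [ 581. -153.   36.]
side carrier_handle 0.75 [254.4 279.5] [ 487. -149.   64.]
side carrier_handle 0.68 [215.9 189.8] [365. 270.  64.]
side spout1 0.85 [288.8 255.4] [ 583. -155.  163.]
side spout1 0.78 [283.3 291.4] [ 559. -280.  163.]
side doser 0.92 [286.8 293.6] [ 581. -153.    0.]
```

View pics/f.png

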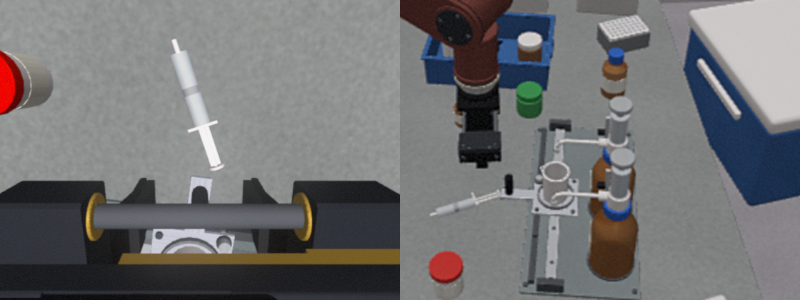

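View pics/f2.png

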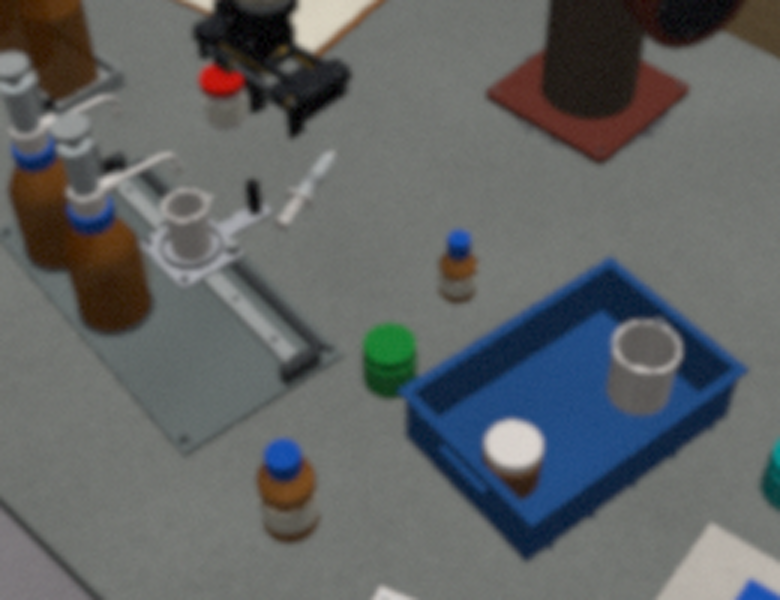

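Viewed 10. The beaker stands upright in the rim at (188,235) in the second view, under the first dispenser's spout. The jar and big beaker stand in the bin, the bystanders are unmoved and the gripper is clear, so I'll hand it in.

```bash
python3 -c "
from workcell import job
print(job.sign_off())"
```

```text
the job is handed in; nothing more can be done
None
```

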